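# Slide the heel piece into its track

## Task

Push the loose ski-binding heel piece along the board, cup first, in between the two rails of its track and on until the spring latch in the track floor has come up behind it. Only push it with the fingertips or the outside of the fingers: do not grip, squeeze or lift it, do not ram it, and leave the other things where they are. Finish with the hand clear.

Things in the scene. Friction and masses are not known exactly. Their poses are not given: they have to be found in the camera images.
- heel_piece: loose heel piece of a ski binding, 0.35-0.7 kg: flat dark foot 52 mm wide (its x), 80 mm long (its y), 8 mm thick; on it a white housing 40 mm wide from its flat upright back (y = -40 mm) to y = +12 mm, 38 mm high over the underside, black lever on top up to 52 mm. Black heel cup in front (+y), which goes in first. Origin: centre of the underside. Friction on the board 0.45-0.75
- heel_back (a point): middle of the heel piece's flat white back, 40 mm behind its origin (its -y), 20 mm above its underside: push here, fingertips higher than the rails, which are 13 mm high. At the start the heel piece is up to 20 degrees askew and up to 35 mm off the track's middle line, mostly towards the robot (board +x). Its centre of mass is 2 mm behind its origin
- board: fixed plywood board 140 mm (its x) x 330 mm (its y) on four 42 mm legs, its top 54 mm above its origin, which lies on the worktop under its centre. Board +y (roughly the robot's right) is the way the heel piece slides in; the heel piece lies loose and askew on the -y half, the track is on the +y half
- mouth (a point): middle of the track's mouth, on the board top (board x = 0, y = +24 mm): here the straight rails begin and run along board +y, 55 mm apart inside (1.5 mm free on each side of the foot), 13 mm high. Before it the rails splay out as lead-in cheeks back to board y = -3 mm, about 74 mm apart there
- rail_lip (a point): inner edge of the lip of the rail on the board's +x side, halfway along, 11.6 mm above the board top. Both rails have such a lip, reaching 5 mm in over the foot's edge, its underside 10 mm above the board, so the foot can enter only through the mouth, not from above
- bumper (a point): middle of the rubber face of the end stop (board x = 0, y = +137.5 mm, 8 mm above the board top). The heel piece against it has its origin at board y = +97.5 mm; the latch springs up 2 or 3 mm before that
- latch (a joint): steel spring leaf in the track floor, on the middle line: 0 rad is up (as at the start), about 0.17 rad is pressed flat by the foot passing over it. It yields to 2-3 N and comes up by itself behind the back of the foot when the heel piece is fully home, and keeps it from sliding back
- latch_point (a point): where the free tip of the leaf stands when up: board x = 0, y = +54 mm, 5 mm above the board top; the leaf rises towards it from board y = +24.5 mm
- clamp_right: fixed quick clamp with an upright lever, 270 mm high, on the ski stand beyond the worktop's middle; origin at its foot. Ski, boot, stand and clamps are solid, up to 0.4 m high, and begin at about world x = 0.53 between y = +0.6 and -0.2: bring the arm to the board on the robot's side of them
- spanner: ring spanner, 134 mm, bystander lying on the board beside the rails; origin at the centre of its underside
- marker: black felt marker, 136 mm, bystander lying on the board on the other side of the rails; origin at the centre of its underside
- pliers: combination pliers, 163 mm, bystander on the worktop; origin at the centre of its underside
- setting_block: beech block 50x80x35 mm, bystander on the worktop; origin at the centre of its underside
- yellow_driver: screwdriver, 195 mm, bystander on the worktop; origin at the centre of its underside
- grease: round tin, 77 mm across, 76 mm high, bystander on the worktop; origin at the centre of its underside
- small_tin: small tin box with a lid, 62x68x55 mm, bystander on the worktop; origin at the centre of its underside

How it is judged:
On the way:
1. the heel piece's foot is between the rails and presses the latch down (value of joint latch above 0.08 rad and y of heel_piece in the frame of board above 0 m and x of heel_piece in the frame of board between -0.004 and 0.004 m and angle between the y axis of heel_piece and the y axis of board, either way round below 0.1 rad), for 0.1 s.
At the end, for the whole second after the job is handed in: The heel piece lies flat in the track between the rails (within 4 mm of the middle line, square within 0.1 rad), its origin beyond board y = +92 mm, at rest, and the latch is up again behind it (joint under 0.05 rad) (value of joint latch below 0.05 rad and y of heel_piece in the frame of board between 0.092 and 0.102 m and x of heel_piece in the frame of board between -0.004 and 0.004 m and z of heel_piece in the frame of board below 0.0585 m and angle between the y axis of heel_piece and the y axis of board, either way round below 0.1 rad and angle between heel_piece's own z axis and vertical below 0.06 rad and linear speed of heel_piece below 0.01 m/s); the robot touches nothing.
It fails at once if the heel piece is lifted more than 8 mm off the board or tipped more than 15 degrees (z of heel_piece in the frame of board above 0.062 m or angle between heel_piece's own z axis and vertical above 0.26 rad).
It fails at once if the heel piece is squeezed or rammed with more than 30 N (contact force between the fingers and heel_piece above 30 N).
It fails at once if another thing is shifted by more than 25 mm (distance of any of spanner, marker, pliers, setting_block, yellow_driver, grease, small_tin from where it was at the start of the episode above 0.025 m).
It also fails if it takes over 51 s, if anything falls off the work surface, if the arm or the gripper's body presses on something with over 40 N, if the wrist force passes 120 N, or if a joint passes its speed limit or range.

## Robot

A 6-joint arm with a two-finger parallel gripper is mounted at the origin on a cart in front of the work surface, level with it; the furniture and walls round the work are solid. World frame = base frame: x ahead of the robot, y to its left, z up, the work surface at z = 0. Lengths are in m, angles in rad, forces in N, time in s.
With the tool pointing down it reaches from about 0.275 to 0.875 m from the base axis. Payload 12.5 kg.
Tool frame: the origin (TCP) lies at the very end of the fingers, on their centre line; the grasp point (between the pads) lies arm.grip_point_offset behind it (arm.grip_point_offset is the distance from the TCP to the grasp point, in m); z points along the fingers, y is the line along which they close (so a half turn about z gives the same grasp; the last joint's range is limited). The gripper opens to 85 mm and grips with 20 to 120 N. Pads are 22 mm wide; open, the fingers measure 114 mm over their backs; the gripper's body (76 mm by 85 mm) begins 54 mm behind the grasp point. The pads swing forward as they close: fully open they stand 13 mm farther back than shut.
Start: joints at [-1.208, 0.351, 1.652, -0, 1.139, -0.085], TCP at [0.238, -0.496, 0.231] pointing down, gripper open.
Joint ranges: [-2.75, 2.75], [-0.79, 2.1], [0.01, 2.65], [-1.57, 4.71], [0.07, 3.14], [-2.87, 2.87]. Speed limits (rad/s): [2.22, 2.22, 2.79, 3.14, 3.14, 3.14].

## Interface

Orientations are given as a rotation vector (axis times angle).
In Python, from cell import arm gives the robot as it stands. The module is installed in compiled form; this text tells all that it offers.
- The arm moves only by the tool drive_tool, never from a script. Its argument "plan" is one flat list of numbers, 7 for each row, row after row: the opening, from 0 (shut) to 1 (fully open), then the shift along the tool's x, y, z in mm, then the turn, a rotation vector about the tool's x, y, z in degrees. A call has 1 to 12 rows; each row shifts and turns the commanded pose from where the row before left it, along the tool's axes as they then stand; what a row does not reach is not made up. A row lasts 1/10 s, in which the tool goes at most 50 mm and 8.59 degrees, less where a joint would pass 70% of its speed; a pose out of reach is approached as far as the arm can. A call with a gripper value outside its range is refused whole. The fingers move at their own pace and stop on an object; the grip force is fixed at half the most. Time passes only in rows, so rows that do not move let the fingers close. It gives the time, the measured TCP pose, the force, the opening and the grip force at its end, in the units of the state.
- arm.state(): the state, without advancing time (a new reading comes with each control period).
- arm.read_camera(name): name is "scene" or "top"; returns a dict with "image" (480x640x3 uint8, red, green, blue), "fx", "fy", "cx", "cy" (pixels), "camera_from_world" (4x4, takes a point from world to camera coordinates). Camera axes: x right, y up, looking along -z (the intrinsics and any distortion apply to the point x, -y, -z); pixel columns grow to the right and rows downward; lengths in m; the calibration is good to about 2 mm. A picture is of the moment at which its call begins. There is no depth.
- arm.hand_in(): hands the job in; it is judged then, once.
The state is a dict: "time": time; "qpos": joint angles; "dq": joint speeds; "effort": joint torques, N m; "eef_pos": TCP position; "ee_rot": TCP orientation; "wrist_force": force on the tool from outside, world axes, zero at the start; "moment": the same for the moment, N m; "gripper_width": finger opening in m; "grip_force": force on a finger pad.
Only numpy, scipy, OpenCV 4.12 (cv2) and the standard library are available. Lean on these libraries where they do the work, as an engineer would, in place of code of your own. Each camera call takes 0.05 s, during which the arm holds its last target. There are 200 camera calls.

## Working session

There is one attempt and no reset: what is moved stays moved. The work goes in short steps, Python scripts to look and compute and a tool call to move; the robot and the scene stay as the last step left them, time stands still between calls to the robot, and variables do not carry over. Pictures are saved under pics/ and viewed, at most 10 in all, crops included, and the job is handed in when it is done.

Besides the shell and the picture viewer there is one more tool, called after "Request:" by a JSON object that holds its "api" and its "payload". drive_tool: Moves the arm, as the interface text tells. Its arguments: {"type":"object","properties":{"plan":{"type":"array"}},"required":["plan"]}

```bash
mkdir -p pics; python3 - <<'E'
from cell import arm
import cv2,numpy as np
s=arm.state(); print({k:np.round(v,3) for k,v in s.items()}, arm.grip_point_offset)
for n in("scene","top"):
    c=arm.read_camera(n); cv2.imwrite(f"pics/{n}0.png",c["image"][...,::-1]); print(n,[c[k] for k in("fx","fy","cx","cy")],[k for k in c]); print(np.round(np.linalg.inv(c["camera_from_world"]),4))
E
```

```text
{'time': np.float64(0.0), 'qpos': array([-1.208,  0.351,  1.652, -0.   ,  1.139, -0.085]), 'dq': array([-0.   , -0.   ,  0.   , -0.001,  0.   , -0.   ]), 'effort': array([-2.0000e-03, -5.0610e+01, -2.9141e+01, -0.0000e+00,  4.0000e-03,
       -0.0000e+00]), 'eef_pos': array([ 0.238, -0.495,  0.231]), 'ee_rot': array([-3.062, -0.697,  0.   ]), 'wrist_force': array([-0.05 , -0.236,  0.567]), 'moment': array([-0.033, -0.014, -0.033]), 'grip_force': np.float64(0.0), 'gripper_width': np.float64(0.086)} 0.0187
scene [595.3255617962375, 595.3255617962375, 316.2633121897509, 240.74998500415023] ['image', 'fx', 'fy', 'cx', 'cy', 'camera_from_world']
[[-7.4210e-01  4.7710e-01 -4.7080e-01 -2.9280e-01]
 [-6.7030e-01 -5.2930e-01  5.2020e-01  9.3500e-01]
 [-1.0000e-03  7.0160e-01  7.1250e-01  1.2856e+00]
 [ 0.0000e+00  0.0000e+00  0.0000e+00  1.0000e+00]]
top [586.3908043669775, 586.3908043669775, 327.1440682807663, 233.35563696740135] ['image', 'fx', 'fy', 'cx', 'cy', 'camera_from_world']
[[-0.0161  0.9819 -0.1887  0.2246]
 [-0.9998 -0.0182 -0.0094  0.0452]
 [-0.0127  0.1885  0.982   1.5748]
 [ 0.      0.      0.      1.    ]]
```

View pics/scene0.png

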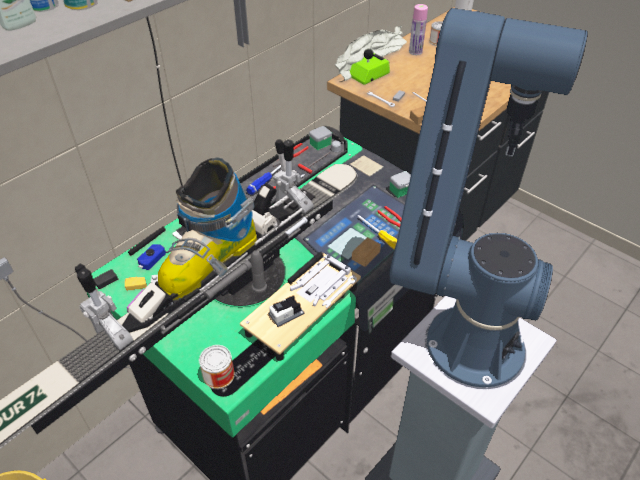

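View pics/top0.png

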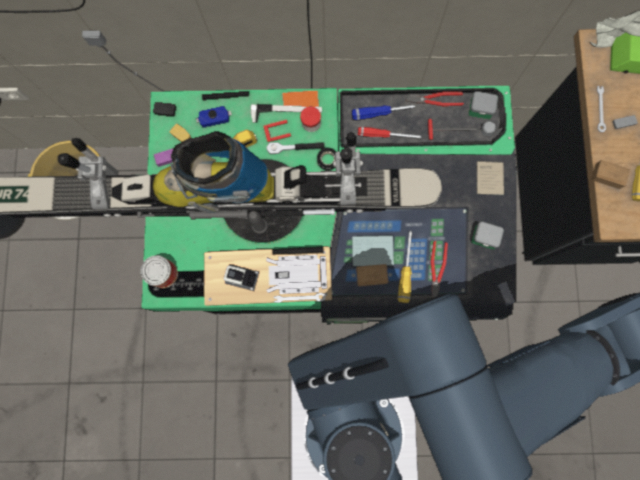

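The scene image shows the board at about (240-355, 255-350), with the heel piece at about (287,310). In the top image the board covers (204-330, 248-303), the heel piece is at about (240,275), and the track is at (270-325, 258-298). I'll enlarge both areas.

```bash
python3 - <<'E'
import cv2
a=cv2.imread("pics/top0.png")[240:312,198:340]; cv2.imwrite("pics/t1.png",cv2.resize(a,None,fx=5.6,fy=5.6,interpolation=cv2.INTER_CUBIC))
a=cv2.imread("pics/scene0.png")[250:356,236:362]; cv2.imwrite("pics/s1.png",cv2.resize(a,None,fx=5.6,fy=5.6,interpolation=cv2.INTER_CUBIC))
E
```

```text
(no output)
```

View pics/t1.png

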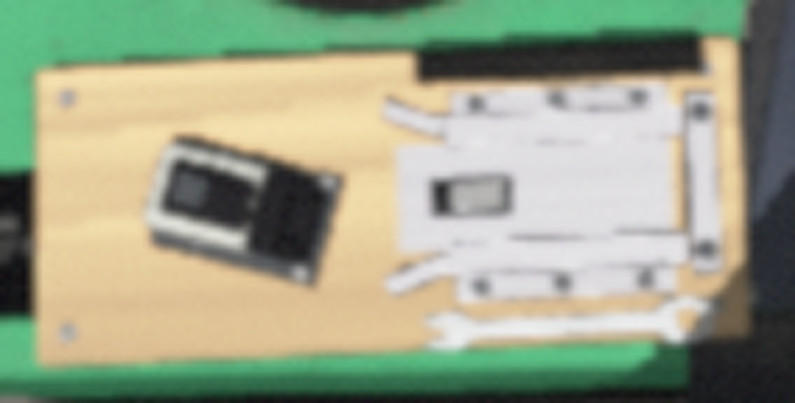

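View pics/s1.png

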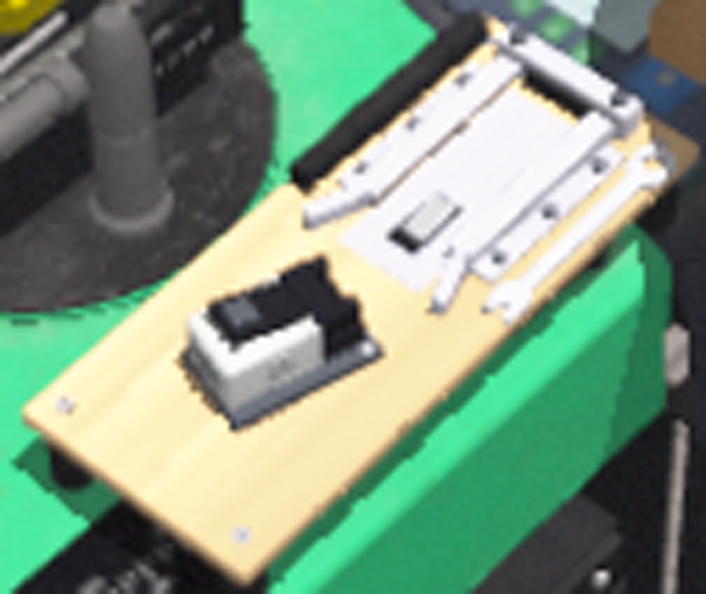

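The top crop shows the heel piece at about (245,210). It is turned about 15° clockwise, with its cup to the right, and the foot's front corner dots are at (330,182) and (300,271). Board screws are at (67,97) and (67,330), bumper screws at (700,110) and (706,249), and the cheek tips at (388,103) and (392,288). In the scene crop the board screws are at (65,405) and (241,535), the bumper screws at (518,38) and (620,102), and the near-side foot corner dot at (370,348).

```bash
cat >h.py <<'E'
from cell import arm
import numpy as np,cv2
def cam(n):
    c=arm.read_camera(n); K=np.array([[c["fx"],0,c["cx"]],[0,c["fy"],c["cy"]],[0,0,1]]); M=np.array(c["camera_from_world"])
    return dict(im=c["image"],K=K,M=M,P=K@np.diag([1,-1,-1])@M[:3])
def plane(c,p,z):
    R=c["M"][:3,:3]; d=R.T@np.diag([1,-1,-1])@np.linalg.inv(c["K"])@np.r_[p,1]; o=-R.T@c["M"][:3,3]
    return o+d*(z-o[2])/d[2]
def tri(a,p,b,q):
    X=cv2.triangulatePoints(a["P"],b["P"],np.array(p,float).reshape(2,1),np.array(q,float).reshape(2,1))[:,0]; return X[:3]/X[3]
T=lambda x,y:((x+.5)/5.6-.5+198,(y+.5)/5.6-.5+240)
S=lambda x,y:((x+.5)/5.6-.5+236,(y+.5)/5.6-.5+250)
E
python3 - <<'E'
from h import *
np.set_printoptions(precision=4,suppress=True)
t,s=cam("top"),cam("scene")
for n,a,b in [("scrA",(67,97),(65,405)),("scrB",(67,330),(241,535)),("bumA",(700,110),(518,38)),("bumB",(706,249),(620,102)),("cornerL",(300,271),(370,348)),("latch R end",(510,193),(450,208)),("cheekA",(388,103),(310,213)),("cheekB",(392,288),(440,300))]: print(n,tri(t,T(*a),s,S(*b)))
print("board top corners")
C=[plane(t,T(*p),.054) for p in [(37,70),(40,365),(740,40),(750,335)]]
for c in C: print(c)
for p in [(40,405),(246,580)]: print(" scene",plane(s,S(*p),.054))
ey=(C[2]+C[3]-C[0]-C[1]); print("ey ang",np.degrees(np.arctan2(ey[1],ey[0])), "ctr",sum(C)/4)
for p,z in [((700,110),.066),((706,249),.066),((67,97),.054),((67,330),.054),((388,103),.067),((392,288),.067),((330,182),.062),((300,271),.062),((172,140),.092),((148,230),.092),((340,178),.062),((313,284),.062),((155,243),.062)]: print(p,plane(t,T(*p),z))
for p,z in [((370,348),.062),((382,352),.062),((237,425),.062),((190,318),.092),((230,375),.092),((183,358),.062)]: print("s",p,plane(s,S(*p),z))
E
```

```text
scrA [0.4592 0.3698 0.0514]
scrB [0.3495 0.367  0.0518]
bumA [0.4448 0.072  0.0712]
bumB [0.3803 0.0701 0.0701]
cornerL [0.3738 0.2576 0.0604]
latch R end [0.4103 0.1616 0.0467]
cheekA [0.4514 0.2171 0.0595]
cheekB [0.3663 0.2157 0.0624]
board top corners
[0.4727 0.3841 0.054 ]
[0.3346 0.3795 0.054 ]
[0.4809 0.0535 0.054 ]
[0.3428 0.0512 0.054 ]
 scene [0.4654 0.3782 0.054 ]
 scene [0.3289 0.3827 0.054 ]
ey ang -88.56733238233463 ctr [0.4077 0.2171 0.054 ]
(700, 110) [0.4463 0.0726 0.066 ]
(706, 249) [0.3817 0.0708 0.066 ]
(67, 97) [0.4596 0.3697 0.054 ]
(67, 330) [0.3505 0.3673 0.054 ]
(388, 103) [0.4521 0.2174 0.067 ]
(392, 288) [0.3661 0.2153 0.067 ]
(330, 182) [0.4163 0.2448 0.062 ]
(300, 271) [0.3752 0.2584 0.062 ]
(172, 140) [0.433  0.3132 0.092 ]
(148, 230) [0.392  0.3234 0.092 ]
(340, 178) [0.418  0.2402 0.062 ]
(313, 284) [0.3691 0.2524 0.062 ]
(155, 243) [0.3893 0.3257 0.062 ]
s (370, 348) [0.3713 0.2577 0.062 ]
s (382, 352) [0.3657 0.2557 0.062 ]
s (237, 425) [0.3861 0.3299 0.062 ]
s (190, 318) [0.4273 0.3165 0.092 ]
s (230, 375) [0.3911 0.3273 0.092 ]
s (183, 358) [0.4313 0.3195 0.062 ]
```

Request:
{"api": "drive_tool", "payload": {"plan": [0, 0, 0, 0, 0, 0, -8.2, 0, 0, 0, 0, 0, 0, -8.2, 0, 0, 0, 0, 0, 0, -8.2, 0, 0, 0, 0, 0, 0, -8.2, 0, 0, 0, 0, 0, 0, -8.2, 0, 0, 0, 0, 0, 0, -8.2, 0, 0, 0, 0, 0, 0, -8.2, 0, 0, 0, 0, 0, 0, -8.2, 0, 0, 30, 0, 0, 0, 0, 0, 0, 30, 0, 0, 0, 0, 0, 0, 30, 0, 0, 0, 0, 0, 0, 30, 0, 0, 0, 0]}}

```text
time: 1.4
eef_pos: [0.3593, -0.4929, 0.2311]
ee_rot: [-2.197, -2.245, -0.0]
wrist_force: [-0.7, -0.3, -0.1]
gripper_width: -0.0004
grip_force: 0.0
```

Request:
{"api": "drive_tool", "payload": {"plan": [0, 45, 0, 0, 0, 0, 0, 0, 45, 0, 0, 0, 0, 0, 0, 45, 0, 0, 0, 0, 0, 0, 45, 0, 0, 0, 0, 0, 0, 45, 0, 0, 0, 0, 0, 0, 45, 0, 0, 0, 0, 0, 0, 45, 0, 0, 0, 0, 0, 0, 45, 0, 0, 0, 0, 0, 0, 45, 0, 0, 0, 0, 0, 0, 45, 0, 0, 0, 0, 0, 0, 45, 0, 0, 0, 0, 0, 0, 0, 0, 0, 0, 0, 0]}}

```text
time: 2.6
eef_pos: [0.3466, 0.0058, 0.2313]
ee_rot: [-2.19, -2.252, -0.001]
wrist_force: [0.5, -1.0, -0.1]
gripper_width: 0.0002
grip_force: 0.0
```

Request:
{"api": "drive_tool", "payload": {"plan": [0, 45, -3, 0, 0, 0, 0, 0, 45, -3, 0, 0, 0, 0, 0, 45, -3, 0, 0, 0, 0, 0, 45, -3, 0, 0, 0, 0, 0, 45, -3, 0, 0, 0, 0, 0, 33, 0, 0, 0, 0, 0, 0, 0, 0, 40, 0, 0, 0, 0, 0, 0, 40, 0, 0, 0, 0, 0, 0, 40, 0, 0, 0, 0, 0, 0, 37, 0, 0, 0, 0, 0, 0, 0, 0, 0, 0]}}

```text
time: 3.7
eef_pos: [0.3248, 0.2576, 0.0711]
ee_rot: [-2.196, -2.244, 0.012]
wrist_force: [-0.3, -0.8, 1.1]
gripper_width: -0.0
grip_force: 0.0
```

```bash
python3 - <<'E'
from h import *
a=cam("scene")["im"][...,::-1][250:356,236:362]; a=cv2.resize(a,None,fx=4,fy=4,interpolation=cv2.INTER_CUBIC)
b=cam("top")["im"][...,::-1][240:312,198:340]; b=cv2.resize(b,None,fx=4,fy=4,interpolation=cv2.INTER_CUBIC)
cv2.imwrite("pics/a2.png",a); cv2.imwrite("pics/b2.png",b)
E
```

```text
(no output)
```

View pics/a2.png

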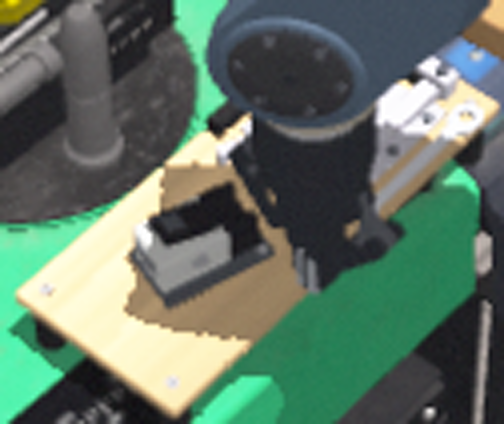

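The scene crop shows the shut fingertips at about (308,275), beside the foot's near front corner at (270,255), with a gap to the cup. I'll approach and push the nose sideways in small steps.

Request:
{"api": "drive_tool", "payload": {"plan": [0, 6, 5, 0, 0, 0, 0, 0, 0, 8, 0, 0, 0, 0, 0, 0, 8, 0, 0, 0, 0, 0, 0, 4, 0, 0, 0, 0, 0, 0, 3, 0, 0, 0, 0, 0, 0, 0, 0, 0, 0, 0]}}

```text
time: 4.4
eef_pos: [0.3548, 0.2659, 0.0744]
ee_rot: [2.197, 2.245, 0.0]
wrist_force: [-1.3, -0.1, 0.6]
gripper_width: 0.0002
grip_force: 0.0
```

Request:
{"api": "drive_tool", "payload": {"plan": [0, 0, 3, 0, 0, 0, 0, 0, 0, 3, 0, 0, 0, 0]}}

```text
time: 4.6
eef_pos: [0.3605, 0.2661, 0.0743]
ee_rot: [-2.197, -2.246, 0.0]
wrist_force: [-0.3, 0.1, 0.6]
gripper_width: -0.0001
grip_force: 0.0
```

Request:
{"api": "drive_tool", "payload": {"plan": [0, 0, 3, 0, 0, 0, 0, 0, 0, 3, 0, 0, 0, 0]}}

```text
time: 4.8
eef_pos: [0.3663, 0.2661, 0.0742]
ee_rot: [-2.197, -2.245, 0.001]
wrist_force: [-2.8, -0.4, 0.2]
gripper_width: 0.0
grip_force: 0.8
```

Request:
{"api": "drive_tool", "payload": {"plan": [0, 0, 3, 0, 0, 0, 0, 0, 0, 3, 0, 0, 0, 0]}}

```text
time: 5.0
eef_pos: [0.3726, 0.2663, 0.0742]
ee_rot: [-2.197, -2.246, 0.001]
wrist_force: [-1.0, -0.6, -0.4]
gripper_width: 0.0001
grip_force: 0.7
```

Request:
{"api": "drive_tool", "payload": {"plan": [0, 0, 3, 0, 0, 0, 0, 0, 0, 3, 0, 0, 0, 0]}}

```text
time: 5.2
eef_pos: [0.3787, 0.2665, 0.0743]
ee_rot: [-2.197, -2.246, 0.0]
wrist_force: [-1.2, -0.9, -1.1]
gripper_width: -0.0002
grip_force: 0.6
```

Request:
{"api": "drive_tool", "payload": {"plan": [0, 0, -15, 0, 0, 0, 0, 0, 0, -30, 0, 0, 0, 0, 0, 0, -15, -30, 0, 0, 0, 0, 0, 0, -45, 0, 0, 0, 0, 45, 0, -40, 0, 0, 0, 0, 45, 0, 0, 0, 0, 0, 0, 20, 0, 0, 0, 0, 0, 0, 0, 0, 0, 0, 0]}}

```text
invalid input
```

```bash
python3 - <<'E'
from h import *
a=cam("scene")["im"][...,::-1][250:356,236:362]; a=cv2.resize(a,None,fx=4,fy=4,interpolation=cv2.INTER_CUBIC)
b=cam("top")["im"][...,::-1][240:312,198:340]; b=cv2.resize(b,None,fx=5.6,fy=5.6,interpolation=cv2.INTER_CUBIC)
o=np.zeros((424+403,795,3),np.uint8); o[:403,:795]=b[:403,:795]; o[403:403+424,:504]=a
cv2.imwrite("pics/c3.png",cv2.resize(o,None,fx=.725,fy=.725,interpolation=cv2.INTER_AREA)); print(o.shape)
E
```

```text
(827, 795, 3)
```

View pics/c3.png

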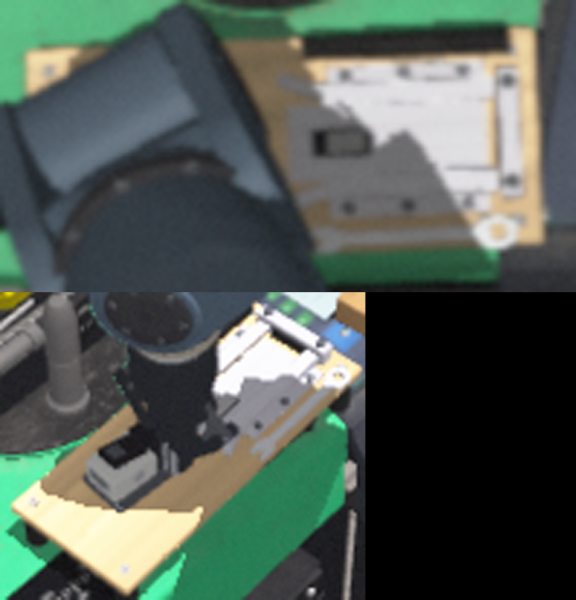

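The last composite shows the fingers still beside the heel piece, which now looks straighter. The top view of it is blocked by the arm. That retreat call was refused because one row had eight numbers, so I'm sending it again.

Request:
{"api": "drive_tool", "payload": {"plan": [0, 0, -15, 0, 0, 0, 0, 0, 0, -40, 0, 0, 0, 0, 0, 0, 0, -40, 0, 0, 0, 0, 40, 0, -20, 0, 0, 0, 0, 40, 0, 0, 0, 0, 0, 0, 40, 0, 0, 0, 0, 0, 0, 0, 0, 0, 0, 0]}}

```text
invalid input
```

```bash
python3 - <<'E'
from h import *
a=cam("scene")["im"][...,::-1][250:356,236:362]; a=cv2.resize(a,None,fx=4,fy=4,interpolation=cv2.INTER_CUBIC)
b=cam("top")["im"][...,::-1][240:312,198:340]; b=cv2.resize(b,None,fx=5.6,fy=5.6,interpolation=cv2.INTER_CUBIC)
o=np.zeros((403,795+504,3),np.uint8); o[:403,:795]=b[:403,:795]; o[:403,795:]=a[:403]
cv2.imwrite("pics/d3.png",cv2.resize(np.vstack([o[:,:795],np.pad(a,((0,0),(0,291),(0,0)))])[:,:795],None,fx=.725,fy=.725,interpolation=cv2.INTER_AREA))
E
```

```text
(no output)
```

View pics/d3.png

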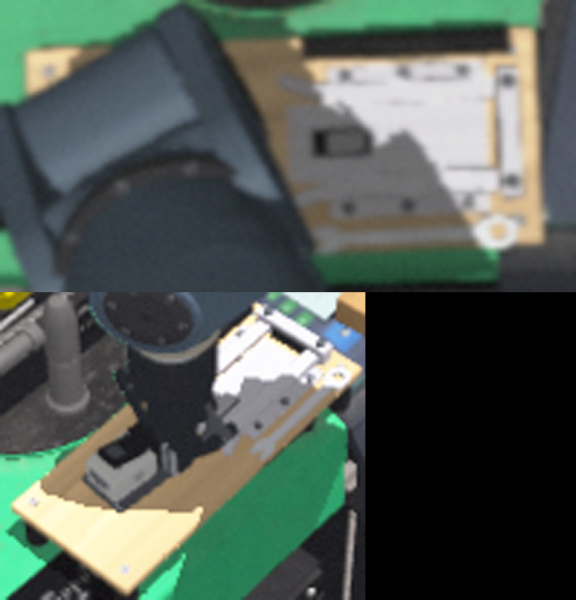

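Same picture as before: this call was refused too, so the arm hasn't moved. I'll send it again with the rows counted and look only after the move.

Request:
{"api": "drive_tool", "payload": {"plan": [0, 0, -15, 0, 0, 0, 0, 0, 0, -40, 0, 0, 0, 0, 0, 0, 0, -40, 0, 0, 0, 0, 40, 0, -20, 0, 0, 0, 0, 40, 0, 0, 0, 0, 0, 0, 40, 0, 0, 0, 0, 0, 0, 0, 0, 0, 0, 0, 0]}}

```text
time: 6.1
eef_pos: [0.321, 0.389, 0.1348]
ee_rot: [-2.194, -2.248, -0.005]
wrist_force: [0.4, -0.1, 0.1]
gripper_width: -0.0
grip_force: 0.0
```

```bash
cat >look.py <<'E'
from h import *
import sys
a=cam("scene")["im"][...,::-1][250:356,236:362]; a=cv2.resize(a,None,fx=5.6,fy=5.6,interpolation=cv2.INTER_CUBIC)
b=cam("top")["im"][...,::-1][240:312,198:340]; b=cv2.resize(b,None,fx=5.6,fy=5.6,interpolation=cv2.INTER_CUBIC)
cv2.imwrite("pics/s_%s.png"%sys.argv[1],a)
cv2.imwrite("pics/t_%s.png"%sys.argv[1],b)
o=np.vstack([cv2.resize(b,(568,288),interpolation=cv2.INTER_AREA)[:288],np.pad(cv2.resize(a[140:460],None,fx=.8,fy=.8,interpolation=cv2.INTER_AREA),((0,0),(0,568-int(round(a.shape[1]*.8))),(0,0)))])
cv2.imwrite("pics/%s.png"%sys.argv[1],o); print(o.shape)
E
python3 look.py e4
```

```text
(544, 568, 3)
```

View pics/e4.png

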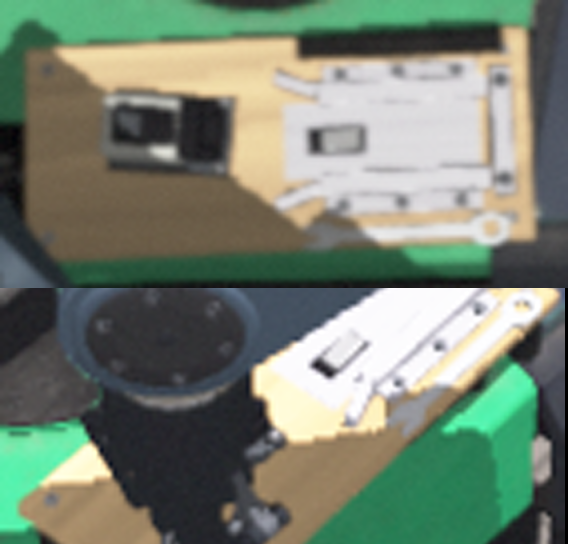

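In the top half the heel piece's front foot corners are at (235,96) and (231,176), and its housing back is at (104,95)-(104,166). It is nearly square to the track, and the lower half shows the hand is clear behind it.

```bash
python3 - <<'E'
from h import *
np.set_printoptions(precision=4,suppress=True)
t=cam("top"); O=np.array([.409,.217]); ey=np.array([.026,-1]); ex=np.array([-1,-.026])
for n,p,z in [("fF",(235,96),.062),("fN",(231,176),.062),("bF",(106,93),.092),("bN",(103,167),.092),("bumA",(500,78),.066),("bumB",(504,178),.066),("chA",(277,74),.067),("chB",(279,206),.067),("railAin0",(322,99),.067),("railBin0",(322,183),.067),("railAin1",(487,95),.067),("railBin1",(490,170),.067)]:
    w=plane(t,((p[0]+.5)/4-.5+198,(p[1]+.5)/4-.5+240),z); print(n,w,"board",ex@(w[:2]-O),ey@(w[:2]-O))
E
```

```text
fF [0.4384 0.2453 0.062 ] board -0.030184280243129757 -0.027566532765260734
fN [0.3863 0.2476 0.062 ] board 0.021928421848614228 -0.031166166476772374
bF [0.4376 0.3239 0.092 ] board -0.03139480939228609 -0.10619138692812206
bN [0.3902 0.325  0.092 ] board 0.01597337640587313 -0.10852285522265324
bumA [0.4466 0.0725 0.066 ] board -0.033838360264681025 0.14550760745099262
bumB [0.3815 0.0708 0.066 ] board 0.03131273401522056 0.1454395311358508
chA [0.4517 0.2174 0.067 ] board -0.04269043239754792 0.0006922625347760768
chB [0.3659 0.2158 0.067 ] board 0.04316592281963477 3.2865371011494074e-05
railAin0 [0.4348 0.1881 0.067 ] board -0.02501758973641458 0.02953669396120225
railBin0 [0.3802 0.1882 0.067 ] board 0.029551066493373777 0.0281004452873314
railAin1 [0.4355 0.081  0.067 ] board -0.022936821604322945 0.13664438662049783
railBin1 [0.3867 0.0798 0.067 ] board 0.025864128657944255 0.1366471252968582
```

Request:
{"api": "drive_tool", "payload": {"plan": [0, -10, 30, 0, 0, 0, 0, 0, -12, 30, 0, 0, 0, 0, 0, -12, 30, 0, 0, 0, 0, 0, 0, 0, 30, 0, 0, 0, 0, 0, 0, 25, 0, 0, 0, 0, 0, 0, 6, 0, 0, 0, 0, 0, 0, 0, 0, 0, 0]}}

```text
time: 6.95
eef_pos: [0.4113, 0.3524, 0.073]
ee_rot: [-2.198, -2.245, 0.003]
wrist_force: [1.0, -0.2, 0.5]
gripper_width: 0.0001
grip_force: 0.0
```

Request:
{"api": "drive_tool", "payload": {"plan": [0, -5, 0, 0, 0, 0, 0, 0, -4, 0, 0, 0, 0, 0, 0, -3, 0, 0, 0, 0, 0, 0, -3, 0, 0, 0, 0, 0]}}

```text
time: 7.35
eef_pos: [0.4121, 0.3381, 0.0739]
ee_rot: [2.197, 2.245, 0.001]
wrist_force: [-0.2, 0.1, -0.0]
gripper_width: -0.0002
grip_force: 0.0
```

Request:
{"api": "drive_tool", "payload": {"plan": [0, -3, 0, 0, 0, 0, 0, 0, -3, 0, 0, 0, 0, 0]}}

```text
time: 7.55
eef_pos: [0.4124, 0.3325, 0.0738]
ee_rot: [-2.197, -2.246, -0.002]
wrist_force: [-0.5, 3.0, 3.0]
gripper_width: -0.0
grip_force: 1.7
```

Request:
{"api": "drive_tool", "payload": {"plan": [0, -3, 0, 0, 0, 0, 0, 0, -3, 0, 0, 0, 0, 0]}}

```text
time: 7.75
eef_pos: [0.4123, 0.3263, 0.0735]
ee_rot: [-2.197, -2.246, -0.001]
wrist_force: [-0.7, 3.6, 2.9]
gripper_width: 0.0001
grip_force: 1.8
```

Request:
{"api": "drive_tool", "payload": {"plan": [0, -4, -0.6, 0, 0, 0, 0, 0, -4, -0.6, 0, 0, 0, 0, 0, -4, -0.6, 0, 0, 0, 0, 0, -4, -0.6, 0, 0, 0, 0, 0, -4, -0.6, 0, 0, 0, 0]}}

```text
time: 8.25
eef_pos: [0.4096, 0.3059, 0.0733]
ee_rot: [-2.197, -2.246, -0.0]
wrist_force: [-0.3, 4.7, 2.9]
gripper_width: -0.0002
grip_force: 2.0
```

Request:
{"api": "drive_tool", "payload": {"plan": [0, -4, -0.6, 0, 0, 0, 0, 0, -4, -0.6, 0, 0, 0, 0, 0, -4, -0.6, 0, 0, 0, 0]}}

```text
time: 8.55
eef_pos: [0.4079, 0.2939, 0.0732]
ee_rot: [-2.197, -2.245, 0.0]
wrist_force: [-0.9, 3.9, 1.2]
gripper_width: 0.0003
grip_force: 2.4
```

```bash
python3 look.py f5
```

```text
(544, 568, 3)
```

View pics/s_f5.png

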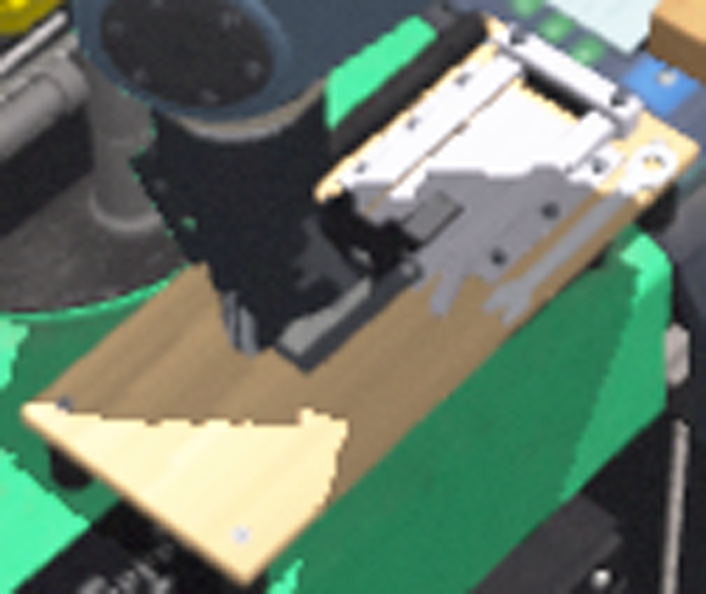

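The scene crop shows the heel piece between the cheeks, with its near foot edge running from (308,370) to (420,272), nearly parallel to the rails. The pusher is flush behind it, so I'll continue straight.

Request:
{"api": "drive_tool", "payload": {"plan": [0, -3, 0, 0, 0, 0, 0, 0, -3, 0, 0, 0, 0, 0, 0, -3, 0, 0, 0, 0, 0]}}

```text
time: 8.95
eef_pos: [0.4081, 0.2849, 0.0732]
ee_rot: [-2.197, -2.246, 0.001]
wrist_force: [-0.1, 2.4, -1.6]
gripper_width: -0.0003
grip_force: 1.3
```

Request:
{"api": "drive_tool", "payload": {"plan": [0, -3, 0, 0, 0, 0, 0, 0, -3, 0, 0, 0, 0, 0, 0, -3, 0, 0, 0, 0, 0]}}

```text
time: 9.25
eef_pos: [0.4085, 0.2759, 0.0733]
ee_rot: [2.197, 2.246, 0.0]
wrist_force: [-0.5, 3.3, 0.0]
gripper_width: -0.0002
grip_force: 1.5
```

Request:
{"api": "drive_tool", "payload": {"plan": [0, -3, 0, 0, 0, 0, 0, 0, -3, 0, 0, 0, 0, 0, 0, -3, 0, 0, 0, 0, 0]}}

```text
time: 9.55
eef_pos: [0.4087, 0.2669, 0.0733]
ee_rot: [-2.197, -2.246, -0.0]
wrist_force: [-0.3, 3.5, -1.8]
gripper_width: 0.0001
grip_force: 1.6
```

Request:
{"api": "drive_tool", "payload": {"plan": [0, -3, 0, 0, 0, 0, 0, 0, -3, 0, 0, 0, 0, 0, 0, -3, 0, 0, 0, 0, 0]}}

```text
time: 9.85
eef_pos: [0.4088, 0.2578, 0.0733]
ee_rot: [-2.197, -2.246, 0.0]
wrist_force: [-0.7, 3.0, -0.3]
gripper_width: -0.0002
grip_force: 1.3
```

Request:
{"api": "drive_tool", "payload": {"plan": [0, -3, 0, 0, 0, 0, 0, 0, -3, 0, 0, 0, 0, 0, 0, -3, 0, 0, 0, 0, 0, 0, -3, 0, 0, 0, 0, 0, 0, -3, 0, 0, 0, 0, 0, 0, -3, 0, 0, 0, 0, 0]}}

```text
time: 10.45
eef_pos: [0.409, 0.2401, 0.0733]
ee_rot: [-2.197, -2.245, 0.0]
wrist_force: [-2.2, 5.4, 2.1]
gripper_width: 0.0004
grip_force: 2.2
```

Request:
{"api": "drive_tool", "payload": {"plan": [0, -3, 0, 0, 0, 0, 0, 0, -3, 0, 0, 0, 0, 0, 0, -3, 0, 0, 0, 0, 0, 0, -3, 0, 0, 0, 0, 0, 0, -3, 0, 0, 0, 0, 0, 0, -3, 0, 0, 0, 0, 0]}}

```text
time: 11.05
eef_pos: [0.4095, 0.222, 0.0733]
ee_rot: [-2.197, -2.245, 0.0]
wrist_force: [-2.9, 4.1, 2.6]
gripper_width: 0.0004
grip_force: 2.4
```

Request:
{"api": "drive_tool", "payload": {"plan": [0, -3, 0, 0, 0, 0, 0, 0, -3, 0, 0, 0, 0, 0, 0, -3, 0, 0, 0, 0, 0, 0, -3, 0, 0, 0, 0, 0, 0, -3, 0, 0, 0, 0, 0, 0, -3, 0, 0, 0, 0, 0]}}

```text
time: 11.65
eef_pos: [0.4099, 0.204, 0.0733]
ee_rot: [-2.197, -2.245, 0.0]
wrist_force: [-3.7, 5.5, 2.8]
gripper_width: 0.0001
grip_force: 2.4
```

Request:
{"api": "drive_tool", "payload": {"plan": [0, -3, 0, 0, 0, 0, 0, 0, -3, 0, 0, 0, 0, 0, 0, -3, 0, 0, 0, 0, 0, 0, -3, 0, 0, 0, 0, 0]}}

```text
time: 12.05
eef_pos: [0.4103, 0.1919, 0.0733]
ee_rot: [2.197, 2.246, -0.0]
wrist_force: [-2.3, 3.9, 1.1]
gripper_width: -0.0002
grip_force: 1.9
```

Request:
{"api": "drive_tool", "payload": {"plan": [0, -3, 0, 0, 0, 0, 0, 0, -3, 0, 0, 0, 0, 0, 0, -3, 0, 0, 0, 0, 0, 0, -2, 0, 0, 0, 0, 0]}}

```text
time: 12.45
eef_pos: [0.4106, 0.1809, 0.0733]
ee_rot: [2.197, 2.245, 0.0]
wrist_force: [-1.9, 3.4, 1.4]
gripper_width: 0.0005
grip_force: 2.0
```

Request:
{"api": "drive_tool", "payload": {"plan": [0, -1, 0, 0, 0, 0, 0, 0, -1, 0, 0, 0, 0, 0]}}

```text
time: 12.65
eef_pos: [0.4107, 0.1791, 0.0733]
ee_rot: [2.197, 2.246, 0.0]
wrist_force: [-1.2, 2.8, 1.3]
gripper_width: -0.0005
grip_force: 1.9
```

Request:
{"api": "drive_tool", "payload": {"plan": [0, -1, 0, 0, 0, 0, 0, 0, -1, 0, 0, 0, 0, 0]}}

```text
time: 12.85
eef_pos: [0.4107, 0.1772, 0.0733]
ee_rot: [2.197, 2.246, 0.0]
wrist_force: [-2.0, 3.2, 1.7]
gripper_width: -0.0003
grip_force: 1.9
```

Request:
{"api": "drive_tool", "payload": {"plan": [0, -1, 0, 0, 0, 0, 0]}}

```text
time: 12.95
eef_pos: [0.4107, 0.1762, 0.0733]
ee_rot: [2.197, 2.246, 0.0]
wrist_force: [-0.7, 4.0, 1.8]
gripper_width: -0.0001
grip_force: 1.8
```

Request:
{"api": "drive_tool", "payload": {"plan": [0, -1, 0, 0, 0, 0, 0]}}

```text
time: 13.05
eef_pos: [0.4108, 0.1751, 0.0733]
ee_rot: [2.197, 2.246, 0.0]
wrist_force: [-0.9, 3.4, 1.4]
gripper_width: -0.0002
grip_force: 1.8
```

Request:
{"api": "drive_tool", "payload": {"plan": [0, -1, 0, 0, 0, 0, 0, 0, -1, 0, 0, 0, 0, 0]}}

```text
time: 13.25
eef_pos: [0.4108, 0.1731, 0.0733]
ee_rot: [2.197, 2.246, 0.0]
wrist_force: [0.1, 2.5, 0.2]
gripper_width: -0.0005
grip_force: 1.5
```

Request:
{"api": "drive_tool", "payload": {"plan": [0, -1, 0, 0, 0, 0, 0]}}

```text
time: 13.35
eef_pos: [0.4108, 0.1721, 0.0733]
ee_rot: [2.197, 2.246, 0.0]
wrist_force: [-0.1, 2.8, 0.6]
gripper_width: -0.0002
grip_force: 1.4
```

Request:
{"api": "drive_tool", "payload": {"plan": [0, -1, 0, 0, 0, 0, 0]}}

```text
time: 13.45
eef_pos: [0.4109, 0.1711, 0.0733]
ee_rot: [2.197, 2.246, 0.0]
wrist_force: [1.2, 2.7, 1.2]
gripper_width: 0.0001
grip_force: 1.3
```

Request:
{"api": "drive_tool", "payload": {"plan": [0, -1, 0, 0, 0, 0, 0]}}

```text
time: 13.55
eef_pos: [0.4109, 0.1706, 0.0734]
ee_rot: [-2.197, -2.245, -0.002]
wrist_force: [-3.1, 15.4, 2.5]
gripper_width: -0.0001
grip_force: 7.6
```

The force jumped to 15 N at the expected bumper position, so I'll back off and look.

Request:
{"api": "drive_tool", "payload": {"plan": [0, 3, 0, 0, 0, 0, 0, 0, 15, 0, 0, 0, 0, 0, 0, 15, 0, -10, 0, 0, 0, 0, 20, 0, -40, 0, 0, 0, 0, 30, 0, -40, 0, 0, 0, 0, 40, 0, -30, 0, 0, 0, 0, 45, 0, 0, 0, 0, 0, 0, 45, 0, 0, 0, 0, 0, 0, 0, 0, 0, 0, 0, 0]}}

```text
time: 14.45
eef_pos: [0.4056, 0.3868, 0.1932]
ee_rot: [2.193, 2.249, 0.002]
wrist_force: [-0.1, -1.6, 0.3]
gripper_width: 0.0003
grip_force: 0.0
```

```bash
python3 look.py g6
```

```text
(544, 568, 3)
```

View pics/g6.png

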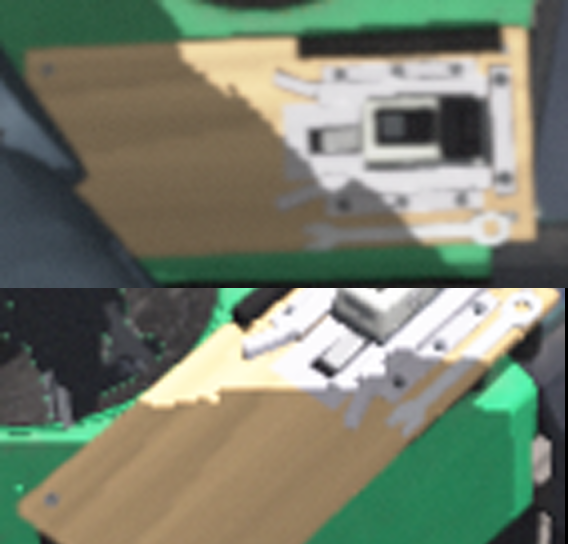

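The top half shows the heel piece in the track against the stop. The housing back is at (363,98)-(364,166), and the whole latch leaf, (310-362, 125-152), is exposed behind it. I'll check the position by number.

```bash
python3 - <<'E'
from h import *
t=cam("top"); O=np.array([.409,.217]); ey=np.array([.026,-1]); ex=np.array([-1,-.026])
for n,p,z in [("bF",(364,98),.092),("bN",(364,166),.092),("leaf end",(362,140),.059),("cupfront",(489,130),.09),("bumper back side edge",(492,130),.066)]:
    w=plane(t,((p[0]+.5)/4-.5+198,(p[1]+.5)/4-.5+240),z); print(n,w.round(4),"board",ex@(w[:2]-O),ey@(w[:2]-O))
E
cat > cmp.py <<'E'
import cv2,numpy as np
a=cv2.imread("pics/s1.png");b=cv2.imread("pics/s_g6.png")
for im in(a,b): print(cv2.cvtColor(im,cv2.COLOR_BGR2GRAY)[236,385:470:6], [cv2.cvtColor(im,cv2.COLOR_BGR2GRAY)[int(236-.75*(x-405)),x] for x in range(396,460,6)])
E
python3 cmp.py
```

```text
bF [0.4314 0.1589 0.092 ] board -0.020937874208619305 0.05863936657395403
bN [0.388  0.1591 0.092 ] board 0.02255108887380977 0.05734752714722798
leaf end [0.4086 0.1629 0.059 ] board 0.0018516102660847788 0.05410944538127727
cupfront [0.4098 0.0795 0.09  ] board 0.0028104143550436588 0.1374911228986629
bumper back side edge [0.4127 0.0781 0.066 ] board -0.00011281054599556048 0.13895368162689425
[209  83  27  52 100 170 213 175 161 226 247 242 249 251 248] [np.uint8(112), np.uint8(42), np.uint8(135), np.uint8(229), np.uint8(227), np.uint8(227), np.uint8(225), np.uint8(227), np.uint8(227), np.uint8(225), np.uint8(252)]
[217  90  29  58 109 179 225 185 171 233 252 248 252 253 253] [np.uint8(121), np.uint8(48), np.uint8(144), np.uint8(239), np.uint8(236), np.uint8(236), np.uint8(236), np.uint8(236), np.uint8(240), np.uint8(179), np.uint8(65)]
```

The housing back is at board y ≈ 58 mm, so the origin is at about 97.5 mm, against the bumper. The leaf looks the same as it did at the start, when it was up, and the hand is clear. I'm handing in.

```bash
python3 -c "
from cell import arm
print(arm.hand_in())"
```

```text
the job is handed in; nothing more can be done
None
```

The heel piece is in the track against the bumper (origin at about board y = +98 mm), the latch looks up behind it in both camera views, the hand is clear, and the job is handed in; no verdict came back.

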